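Hang the sample canister on the spring-balanced arm

TASK

Pick up the sample canister by its red grip and hang it by the steel crossbar under that grip in the notch at the end of the yellow spring-balanced arm. The arm sinks under the weight: ride it down slowly and smoothly and keep hold until it has settled and carries the whole weight, and only then let go, so that the arm neither drops nor springs up. Never push hard on the arm or press it onto its lower stop, and leave the other things where they are.

Things in the scene. Friction and masses are not known exactly. Their poses are not given: they have to be found in the camera images.
- canister: closed aluminium sample canister with a blue band, 55 mm across, 42 mm high, standing on the worktop; contents hidden, mass unknown (0.25 to 0.61 kg). Origin: centre of its underside; z up, y along the crossbar. Two 5 mm steel side rods (at y = +24 and -24 mm) rise from its lid to a crossbar
- canister_bar (a point): centre of the steel crossbar (6 mm thick, along the canister's y), 100 mm above the canister's underside; axes as the canister's. The open window under the crossbar is 55 mm high and 43 mm wide
- canister_grip (a point): middle of the red grip block on the crossbar, 24 mm above the crossbar's centre; the block is 20 mm along x, 12 mm along y and 42 mm high (103 to 145 mm above the canister's underside). Axes as the canister's. Pinch it across its 12 mm: the fingers then stand clear of the arm
- stand: fixed stand: grey base plate (150 x 120 mm), aluminium column, blue fork up to 225 mm high that carries the arm. Origin under the arm's pivot at worktop height, z up; the arm points along the stand's -x, roughly to the robot, and swings up and down in the stand's xz plane; y is along the pivot pin
- balancer_pivot (a point): axis of the arm's pivot pin, 200 mm above the stand's origin; axes as the stand's
- balancer_notch (a point): seat point: where the crossbar's centre lies in the arm's steel V notch, 200 mm from the pivot along the arm, 8 mm above its middle line; moves with the arm. Axes: x along the arm to the pivot, y along the pivot pin, z out of the notch. It travels on a 200 mm arc about the pivot, up to 16 mm fore and aft, which the hand must follow. The yellow arm is 14 mm wide, 10 mm thick
- balancer_lip (a point): top of the V notch's front lip at the arm's free end, 15 mm before and 8 mm above the seat point in the arm's own frame (the rear lip is the same behind it). The crossbar, level with the pivot pin, goes over this lip from the free end, with the arm passing through the window between crossbar and canister, then down into the V
- swing_arm (a joint): how far the arm has sunk, rad: 0 = upper rest (0.40 above level), 0.80 = lower stop. Lightly damped spring, 1.6 N m/rad; empty it stays at 0, loaded it settles at 0.2 to 0.72 by the mass. Held, it follows the hand: only the force left on the hand tells when it carries all. Over 0.8 rad/s (160 mm/s at the notch), over 0.35 rad/s once let go, or over 12 N from the canister is too much
- beaker: glass beaker with a pink fill, 67 mm wide and 76 mm high, bystander; origin: centre of its underside, z up
- weighing_bottle: small weighing bottle with lid, 42 mm wide and 60 mm high, bystander; origin: centre of its underside, z up
- tape: roll of tan tape lying flat, 94 mm wide and 48 mm high, bystander; origin: centre of its underside, z up
There are look-alikes about, which are no part of the job. What is shaped like the canister but green, pink or purple is not meant.

How it is judged:
On the way, in this order (a step that is already met when the one before it is completed fails the run):
1. the canister is lifted at least 50 mm off the worktop (height (world z) of canister above 0.05 m), for 0.1 s.
2. the crossbar lies in the notch, the arm has sunk and stands still, and the fingers still hold the canister (distance between canister_bar and balancer_notch below 0.009 m and value of joint swing_arm above 0.18 rad and velocity of joint swing_arm between -0.08 and 0.08 rad/s and contact force between the fingers and canister above 1 N), for 0.25 s.
At the end, for the whole second after the job is handed in: the canister hangs by its crossbar in the arm's notch (crossbar centre within 9 mm of the notch point), upright within 0.25 rad and at rest (under 0.05 m/s, arm under 0.08 rad/s), the arm sunk by more than 0.18 rad under it, and the canister released (distance between canister_bar and balancer_notch below 0.009 m and value of joint swing_arm above 0.18 rad and velocity of joint swing_arm between -0.08 and 0.08 rad/s and linear speed of canister below 0.05 m/s and angle between canister's own z axis and vertical below 0.25 rad and contact force between the fingers and canister below 0.05 N); the robot touches nothing.
It fails at once if the arm is moved or falls faster than 0.8 rad/s (velocity of joint swing_arm above 0.8 rad/s or velocity of joint swing_arm below -0.8 rad/s).
It fails at once if let go too early or too late: with the canister in the notch and out of the fingers, the arm drops or springs up faster than 0.35 rad/s (contact force between the fingers and canister below 0.2 N and distance between canister_bar and balancer_notch below 0.02 m and (velocity of joint swing_arm above 0.35 rad/s or velocity of joint swing_arm below -0.35 rad/s)).
It fails at once if the arm is pressed onto its lower stop (sunk past 0.78 rad) (value of joint swing_arm above 0.78 rad).
It fails at once if canister and arm or stand push on each other with more than 12 N (contact force between canister and stand above 12 N).
It fails at once if the beaker, the weighing bottle or the tape roll is moved by more than 30 mm (distance of any of beaker, weighing_bottle, tape from where it was at the start of the episode above 0.03 m).
It also fails if it takes over 64 s, if anything falls off the work surface, if the arm or the gripper's body presses on something with over 40 N, if the wrist force passes 120 N, or if a joint passes its speed limit or range.

ROBOT

A 6-joint arm with a two-finger parallel gripper is mounted at the origin on a cart in front of the work surface, level with it; the furniture and walls round the work are solid. World frame = base frame: x ahead of the robot, y to its left, z up, the work surface at z = 0. Lengths are in m, angles in rad, forces in N, time in s.
With the tool pointing down it reaches from about 0.4 to 0.825 m from the base axis. Payload 7 kg.
Tool frame: the origin (TCP) lies at the very end of the fingers, on their centre line; the grasp point (between the pads) lies 19 mm behind it (grip_point_offset is the distance from the TCP to the grasp point, in m); x points along the fingers, y is the direction in which the jaws open and shut, and the axes are right-handed (so a half turn about x gives the same grasp; the last joint's range is limited). The gripper opens to 88 mm and grips with 3 to 60 N. Pads are 19 mm wide; open, the fingers measure 130 mm over their backs; the gripper's body (78 mm by 193 mm) begins 47 mm behind the grasp point.
Start: joints at [-0.906, 0.359, 0.012, 0, -1.224, -0.288], TCP at [0.248, -0.628, 0.227] pointing down, gripper open.
Joint ranges: [-3.07, 3.07], [-1.43, 2.12], [-1.02, 1.25], [-3.03, 1.67], [-3.05, -0], [-3.03, 3.03]. Speed limits (rad/s): [2.39, 2.39, 3.01, 3.14, 3.14, 3.14].

INTERFACE

Orientations are given as [roll, pitch, yaw] about the fixed x, y, z axes, in that order (R = Rz(yaw) Ry(pitch) Rx(roll)).
In Python, from cell import get_obs, camera, hand_in, grip_point_offset gives the robot as it stands.
- The arm moves only by the shell command python3 -m jog 'ROWS' [OPENING] [FORCE]. ROWS is text: rows parted by semicolons, each of 6 numbers parted by spaces: the shift along the tool's x, y, z in cm, then the turn, a rotation vector about the tool's x, y, z in degrees. In form: x y z ax ay az; .... A call has 1 to 20 rows; each row shifts and turns the commanded pose from where the row before left it, along the tool's axes as they then stand; what a row does not reach is not made up. A row lasts 1/8 s, in which the tool goes at most 62.5 mm and 10.7 degrees, less where a joint would pass 70% of its speed; a pose out of reach is approached as far as the arm can. A call is refused whole if a number of a shift passes 6.25 or a number of a turn 10.7, either way. A call with a gripper value outside its range is refused whole. OPENING is the finger opening in cm, from 0 to 8.76, set as the call begins (- or left out, the last holds). The fingers move at their own pace and stop on an object; FORCE is the grip in N (left out, the last holds). Time passes only in rows, so rows that do not move let the fingers close. It gives the time, the measured TCP pose, the force and the opening at its end, in the units of the state.
- get_obs(): the state, without advancing time (a new reading comes with each control period).
- camera(name): name is "scene" or "top" or "wrist"; returns a dict with "image" (480x640x3 uint8, red, green, blue), "camera_matrix" (3x3 intrinsics, pixels), "R" (3x3) and "t" (3): a world point X has camera coordinates R X + t. Camera axes: x right, y down, z forward; pixel columns grow to the right and rows downward; lengths in m; the calibration is good to about 2 mm. A picture is of the moment at which its call begins. There is no depth.
- hand_in(): hands the job in, once; it reports no verdict.
The state is a dict: "clock": time; "q": joint angles; "dq": joint speeds; "joint_torque": joint torques, N m; "ee_pos": TCP position; "eef_rot": TCP orientation; "wrist_force": force on the tool from outside, world axes, zero at the start; "torque": the same for the moment, N m; "gripper_width": finger opening in m.
Only numpy, scipy, OpenCV 4.12 (cv2) and the standard library are available. Lean on these libraries where they do the work, as an engineer would, in place of code of your own. Each camera call takes 0.05 s, during which the arm holds its last target. There are 200 camera calls.

## Working session

There is one attempt and no reset: what is moved stays moved. The work goes in short steps, Python scripts to look and compute and a shell command to move; the robot and the scene stay as the last step left them, time stands still between calls to the robot, and variables do not carry over. Pictures are saved under pics/ and viewed, about 8 in all and at most 12, crops included, and the job is handed in when it is done.

```bash
ls; mkdir -p pics; python3 - <<'E'
from cell import *
import cv2,numpy as np
for n in("scene","top"):
    c=camera(n);cv2.imwrite(f"pics/{n}0.png",c["image"][:,:,::-1]);print(n,c["camera_matrix"].tolist(),np.round(c["R"],4).tolist(),np.round(c["t"],4).tolist())
    np.savez(f"{n}0.npz",**c)
o=get_obs();print({k:np.round(v,3).tolist() for k,v in o.items()},grip_point_offset)
E
```

```text
pics
scene [[440.8168589731919, 0.0, 319.7653394765808], [0.0, 440.8168589731919, 244.17733945416245], [0.0, 0.0, 1.0]] [[-0.8698, -0.4934, 0.0004], [-0.3829, 0.6744, -0.6314], [0.3113, -0.5493, -0.7755]] [0.513, 0.3369, 1.0903]
top [[556.1380611051062, 0.0, 318.61058978230676], [0.0, 556.1380611051062, 236.81946688191653], [0.0, 0.0, 1.0]] [[0.0199, -0.9997, -0.0173], [-0.9865, -0.0168, -0.163], [0.1626, 0.0203, -0.9865]] [-0.001, 0.6128, 1.513]
{'clock': 0.1, 'q': [-0.906, 0.359, 0.011, -0.0, -1.224, -0.288], 'dq': [0.002, -0.003, 0.003, 0.001, -0.0, 0.001], 'joint_torque': [-0.001, -58.416, 29.375, 7.015, 0.01, -0.0], 'ee_pos': [0.248, -0.627, 0.226], 'eef_rot': [1.649, 1.569, 2.026], 'wrist_force': [0.654, -0.207, 0.704], 'torque': [-0.012, 0.037, -0.014], 'gripper_width': 0.088} 0.0188
```

View pics/scene0.png

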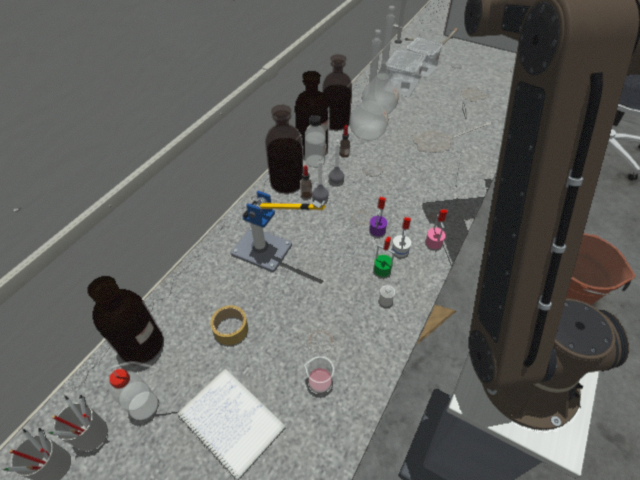

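View pics/top0.png

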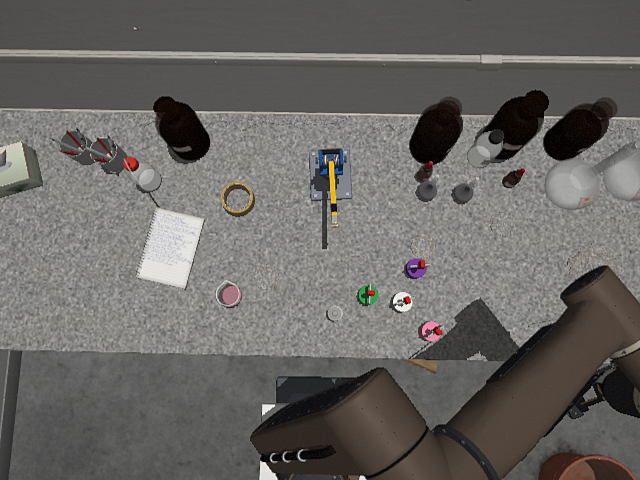

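Candidates: top view: green (368,295), purple (416,268), pink (431,331), white/aluminium (402,302). The aluminium one, scene (401,245), fits; I'll confirm the blue band in an enlarged crop and measure.

```bash
cat > h.py <<'E'
import numpy as np,cv2
def ray(c,u,v):
    d=c["R"].T@np.linalg.inv(c["camera_matrix"])@[u,v,1.]
    return -c["R"].T@c["t"],d
def onz(c,uv,z):
    o,d=ray(c,*uv);return o+d*(z-o[2])/d[2]
def tri(c1,p1,c2,p2):
    o1,d1=ray(c1,*p1);o2,d2=ray(c2,*p2)
    s=np.linalg.lstsq(np.c_[d1,-d2],o2-o1,rcond=None)[0]
    a,b=o1+s[0]*d1,o2+s[1]*d2
    return (a+b)/2,np.linalg.norm(a-b)
def proj(c,X):
    p=c["camera_matrix"]@(c["R"]@np.asarray(X,float)+c["t"]);return p[:2]/p[2]
def blobs(c,lo,hi,box,amin=5):
    x0,y0,x1,y1=box;h=cv2.cvtColor(np.ascontiguousarray(c["image"][y0:y1,x0:x1]),cv2.COLOR_RGB2HSV)
    m=cv2.inRange(h,np.array(lo),np.array(hi))
    n,l,s,ct=cv2.connectedComponentsWithStats(m)
    return [(np.round(ct[i]+[x0,y0],1).tolist(),s[i].tolist()) for i in range(1,n) if s[i][4]>=amin]
E
python3 - <<'E'
from h import *
S=dict(np.load("scene0.npz"));T=dict(np.load("top0.npz"))
a=cv2.resize(S["image"][205:285,360:460],None,fx=5,fy=5,interpolation=cv2.INTER_CUBIC)
b=cv2.resize(T["image"][278:328,372:432],None,fx=5,fy=5,interpolation=cv2.INTER_CUBIC)
b=cv2.copyMakeBorder(b,0,a.shape[0]-b.shape[0],0,0,cv2.BORDER_CONSTANT)
cv2.imwrite("pics/crop.png",np.hstack([a,b])[:,:,::-1])
print("redS",blobs(S,(0,150,90),(8,255,255),(390,210,420,250)))
print("redT",blobs(T,(0,150,90),(8,255,255),(385,285,425,320)))
print("yelS",blobs(S,(18,150,90),(32,255,255),(240,180,340,240)))
print("yelT",blobs(T,(18,150,90),(32,255,255),(310,130,350,240)))
E
```

```text
redS [([406.7, 219.3], [14, 7, 7, 5, 25]), ([406.8, 225.1], [15, 13, 4, 5, 11])]
redT [([407.5, 299.6], [20, 12, 6, 6, 26])]
yelS [([279.8, 205.6], [20, 23, 42, 6, 202]), ([314.4, 206.6], [68, 24, 17, 5, 47])]
yelT [([331.9, 182.2], [18, 31, 8, 43, 231]), ([333.5, 213.0], [21, 81, 6, 5, 22]), ([334.5, 227.0], [22, 97, 6, 1, 6])]
```

View pics/crop.png

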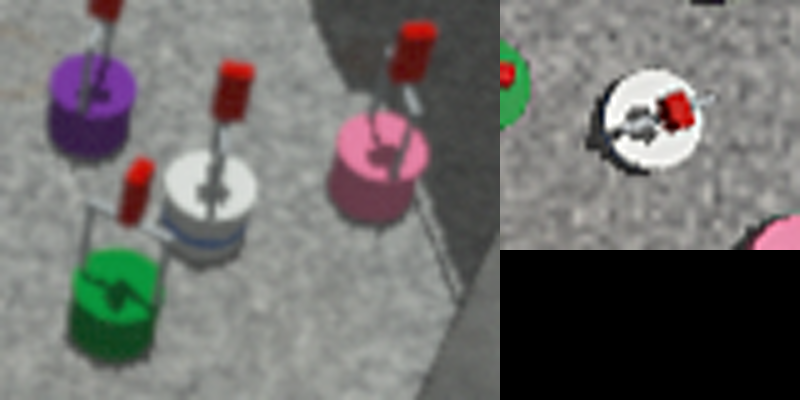

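The crop confirms it: white/aluminium canister with a blue band at scene (401,245), top (402,302); the others are purple, green and pink decoys. Now metric positions.

```bash
python3 - <<'E'
from h import *
from cell import get_obs
from scipy.spatial.transform import Rotation as Ro
S=dict(np.load("scene0.npz"));T=dict(np.load("top0.npz"))
print("lid",onz(T,(402.6,302),.042))
print("grip",tri(S,(406.7,222),T,(407.5,299.6)), onz(T,(407.5,299.6),.145))
for n,p in dict(green=(368,295),purple=(416,268),pink=(431,331)).items(): print(n,onz(T,p,.042)[:2])
print("wb",onz(T,(335,313),.06),"beaker",onz(T,(229,295),.05))
# arm tip, pivot
print("tip",tri(S,(324,207),T,(334.5,227)))
h=cv2.cvtColor(T["image"],cv2.COLOR_RGB2HSV)
a=cv2.resize(T["image"][140:240,290:375],None,fx=6,fy=6,interpolation=cv2.INTER_CUBIC)
b=cv2.resize(S["image"][180:280,225:335],None,fx=5,fy=6,interpolation=cv2.INTER_CUBIC)[:600,:290*1+260]
b=cv2.resize(S["image"][185:275,228:333],None,fx=2.7,fy=2.7)
b=cv2.copyMakeBorder(b,0,600-b.shape[0],0,0,cv2.BORDER_CONSTANT)
cv2.imwrite("pics/arm.png",np.hstack([a,b])[:,:,::-1]);print(np.hstack([a,b]).shape)
o=get_obs();print(o["ee_pos"],Ro.from_euler("xyz",o["eef_rot"]).as_matrix().round(3))
E
```

```text
lid [ 0.43537513 -0.22542286  0.042     ]
grip (array([ 0.43633143, -0.22738639,  0.12653118]), np.float64(0.0027333789623525183)) [ 0.43667387 -0.22452402  0.145     ]
green [ 0.45285986 -0.12979481]
purple [ 0.53048313 -0.26317125]
pink [ 0.35783823 -0.30265496]
wb [ 0.4011054  -0.03885479  0.06      ] beaker [0.44511989 0.25537618 0.05      ]
tip (array([ 0.59793577, -0.03248191,  0.28069208]), np.float64(0.0026362438393461233))
(600, 794, 3)
[ 0.24819246 -0.62724105  0.22574473] [[-0.001 -0.368  0.93 ]
 [ 0.001  0.93   0.368]
 [-1.     0.001 -0.   ]]
```

View pics/arm.png

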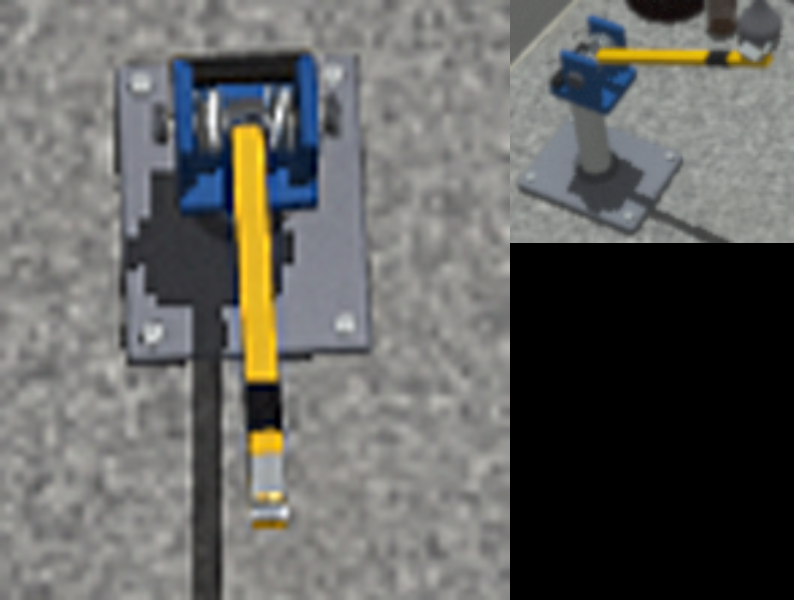

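The arm image shows pivot near top px (331,160), tip near (334.8,227), pin direction nearly along image x. I'll move over the canister for a closer wrist view.

```bash
python3 -m jog '-1 3 3 0 0 0;-1 3 3.2 0 0 0;-1 3 3.2 0 0 0;-1 3 3.2 0 0 0;-1 3 3.2 0 0 0;-1 3 3.2 0 0 0;-1 3 3.2 0 0 0;0 3 3.2 0 0 0;0 3 3.2 0 0 0;0 3 3.2 0 0 0;0 0 0 0 0 0;0 0 0 0 0 0' 8.76; python3 - <<'E'
from h import *
from cell import *
c=camera("wrist");np.savez("w1.npz",**c);cv2.imwrite("pics/w1.png",c["image"][:,:,::-1])
o=get_obs();print(o["clock"],o["ee_pos"],o["wrist_force"],c["R"].round(3).tolist(),(-c["R"].T@c["t"]).round(3))
print("red",blobs(c,(0,150,60),(8,255,255),(0,0,640,480),40))
for X in ([.436,-.226,.145],[.436,-.226,.1],[.436,-.226,.042]):print(proj(c,X))
E
```

```text
clock: 1.6
ee_pos: [0.4335, -0.2315, 0.2964]
eef_rot: [2.709, 1.57, 3.086]
wrist_force: [0.1, -0.6, -0.1]
gripper_width: 0.0877
1.65 [ 0.43335881 -0.23195848  0.29638921] [ 1.31277453  0.49696503 -0.33648719] [[-0.369, 0.929, 0.0], [0.886, 0.352, 0.303], [0.281, 0.112, -0.953]] [ 0.357 -0.263  0.455]
red [([275.9, 91.3], [264, 76, 25, 30, 539]), ([335.3, 223.1], [329, 207, 14, 33, 427]), ([429.4, 279.6], [414, 264, 33, 31, 578]), ([254.0, 304.7], [243, 285, 23, 39, 517])]
[336.20140506 227.77817974]
[335.43286423 214.05745774]
[334.67395243 200.50864247]
```

View pics/w1.png

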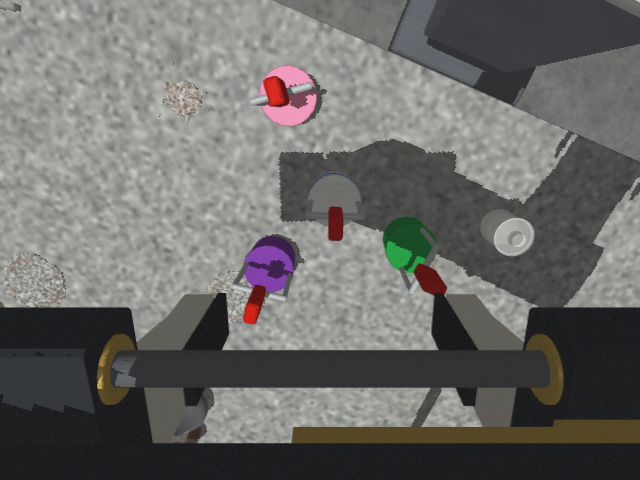

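The wrist view shows the grey canister in shadow at (335,200), red grip (336,223), with its bar almost along image x (tool y). Enlarging to get the bar's angle.

```bash
python3 - <<'E'
from h import *
c=dict(np.load("w1.npz"));print(c["camera_matrix"][0])
a=cv2.resize(c["image"][165:250,290:380],None,fx=7,fy=7,interpolation=cv2.INTER_CUBIC)
a=np.clip(a.astype(float)*1.7,0,255).astype(np.uint8)
cv2.imwrite("pics/w1c.png",a[:,:,::-1])
E
```

```text
[410.11112447   0.         329.75456094]
```

View pics/w1c.png

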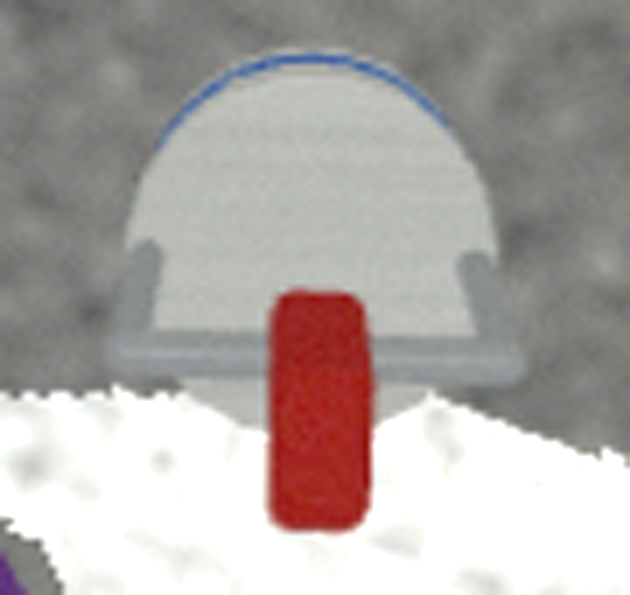

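```bash
python3 - <<'E'
from h import *
from cell import get_obs
from scipy.spatial.transform import Rotation as Ro
c=dict(np.load("w1.npz"));T=dict(np.load("top0.npz"));S=dict(np.load("scene0.npz"))
P=lambda x,y:(290-.5+ (x+.5)/7,165-.5+(y+.5)/7)
a,b=onz(c,P(109,354),.1),onz(c,P(525,362),.1)
o=get_obs();R=Ro.from_euler("xyz",o["eef_rot"]).as_matrix()
m=(a+b)/2;d=b-a;print("bar",m,d,"tool-frame dir deg",np.degrees(np.arctan2(R[:,2]@d,R[:,1]@d)))
print("blue-band top/lid left-right", onz(c,P(126,245),.042),onz(c,P(495,245),.042))
for X in ([m[0],m[1],.145],[m[0],m[1],.103]): print(proj(c,X), "meas grip bottom/top", P(320,530),P(320,290))
print("top pred grip",proj(T,[m[0],m[1],.135]),"scene",proj(S,[m[0],m[1],.124]))
tgt=np.array([m[0],m[1],.110]);print("tool delta cm",R.T@(tgt-o["ee_pos"])*100)
E
```

```text
bar [ 0.43759046 -0.22589976  0.1       ] [-0.01855433  0.04953873  0.        ] tool-frame dir deg 1.052775014947809
blue-band top/lid left-right [ 0.44533022 -0.25212602  0.042     ] [ 0.42542306 -0.20201697  0.042     ]
[335.56302501 229.63640145] meas grip bottom/top (335.2857142857143, 240.28571428571428) (335.2857142857143, 206.0)
[334.91153742 216.54006173] meas grip bottom/top (335.2857142857143, 240.28571428571428) (335.2857142857143, 206.0)
top pred grip [407.4886245  299.45433377] scene [405.47707128 222.65383894]
tool delta cm [18.6387222   0.40463142  0.62438004]
```

```bash
python3 -m jog '0 0.4 0.62 1 0 0;2.5 0 0 0 0 0;3 0 0 0 0 0;3 0 0 0 0 0;3 0 0 0 0 0;2.5 0 0 0 0 0;2 0 0 0 0 0;1.5 0 0 0 0 0;1.1 0 0 0 0 0;0 0 0 0 0 0;0 0 0 0 0 0' 4; python3 - <<'E'
from h import *
from cell import *
c=camera("wrist");np.savez("w2.npz",**c);cv2.imwrite("pics/w2.png",c["image"][:,:,::-1])
o=get_obs();print(o["clock"],o["ee_pos"],o["wrist_force"],o["torque"])
print("red",blobs(c,(0,150,60),(8,255,255),(200,100,500,480),200))
print(proj(c,[.4376,-.2259,.124]))
E
```

```text
clock: 3.02
ee_pos: [0.4384, -0.2258, 0.1111]
eef_rot: [-0.658, 1.57, -0.298]
wrist_force: [0.8, 0.9, -0.1]
gripper_width: 0.0401
3.075 [ 0.43848044 -0.22576854  0.1112422 ] [-0.20602563  0.34621165  0.63668204] [ 0.05892152 -0.02474999 -0.02752452]
red [([332.3, 319.3], [117, 186, 32, 64, 1850])]
[332.38360298 326.99001897]
```

View pics/w2.png

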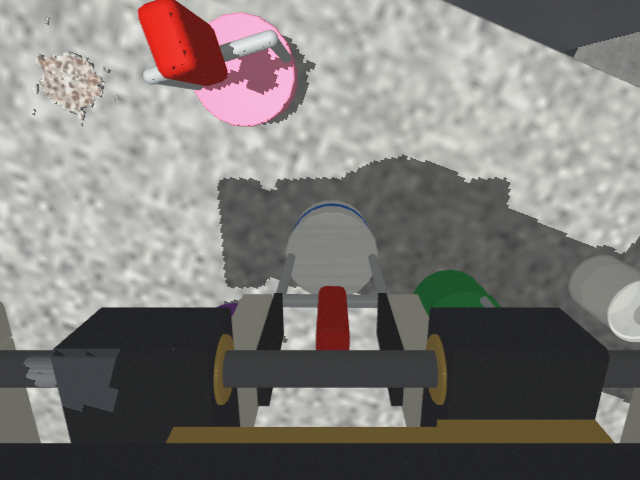

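Grip centred between the open fingers (red at x≈332, finger gap 280–378); bar under the tips. Closing and lifting.

```bash
python3 -m jog '0 0 0 0 0 0;0 0 0 0 0 0;0 0 0 0 0 0;0 0 0 0 0 0;0 0 0 0 0 0' 0 25; python3 -m jog '-0.3 0 0 0 0 0;-0.8 0 0 0 0 0;-1.5 0 0 0 0 0;-1.5 0 0 0 0 0;-1.5 0 0 0 0 0;-1.5 0 0 0 0 0;-1.5 0 0 0 0 0;-1 0 0 0 0 0;-0.4 0 0 0 0 0;0 0 0 0 0 0;0 0 0 0 0 0;0 0 0 0 0 0'; python3 - <<'E'
from cell import *
import numpy as np
F=[]
for i in range(6):
    camera("wrist");o=get_obs();F.append(np.r_[o["wrist_force"],o["torque"]])
print(np.mean(F,0).round(3),np.std(F,0).round(3),o["ee_pos"],o["clock"],o["gripper_width"])
E
```

```text
clock: 3.7
ee_pos: [0.4379, -0.2256, 0.1107]
eef_rot: [1.749, 1.571, 2.108]
wrist_force: [-1.6, 2.3, 3.7]
gripper_width: 0.0118
clock: 5.2
ee_pos: [0.4377, -0.2256, 0.2101]
eef_rot: [2.613, 1.57, 2.973]
wrist_force: [-0.4, -0.2, -5.6]
gripper_width: 0.0118
[ 0.053 -0.168 -5.638  0.008 -0.023 -0.009] [0.416 0.42  0.353 0.021 0.034 0.021] [ 0.43792878 -0.225677    0.21049539] 5.5 0.012070345036164469
```

Held: weight ≈5.6 N (~0.57 kg). Now the stand pose from the first pictures.

```bash
python3 - <<'E'
from h import *
S=dict(np.load("scene0.npz"));T=dict(np.load("top0.npz"))
h=cv2.cvtColor(T["image"],cv2.COLOR_RGB2HSV)
m=cv2.inRange(h,np.array((18,130,80)),np.array((34,255,255)))
A,N=.4,.005
def armtop(s,t): # point at s along arm, t above middle line -> (horizontal dist toward tip, z)
    return s*np.cos(A)-t*np.sin(A), .2+s*np.sin(A)+t*np.cos(A)
p1,p2=onz(T,(290-.5+160.5/6,140-.5+122.5/6),.2),onz(T,(290-.5+332.5/6,140-.5+115.5/6),.2)
piv=(p1+p2)/2;d=p2-p1;print("pin",p1,p2,"yaw of stand from pin deg",np.degrees(np.arctan2(d[0],-d[1]))," pivot",piv)
for it in range(3):
    pts=[]
    for v in range(164,204):
        u=np.where(m[v,310:350])[0]+310
        if len(u)<3: continue
        u=u.mean()
        o,dd=ray(T,u,v)
        # intersect with arm top plane: z=.2+... slope tan A along distance r=piv.x-x
        # z = .2 + t/cosA + r tanA
        f=lambda k:(o+k*dd)[2]-(.2+N/np.cos(A)+(piv[0]-(o+k*dd)[0])*np.tan(A))
        k=-f(0)/(f(1)-f(0));pts.append(o+k*dd)
    pts=np.array(pts)
    q=np.polyfit(pts[:,0],pts[:,1],1)
print("arm line slope deg",np.degrees(np.arctan(q[0])),"y at pivot",np.polyval(q,piv[0]),"y at notch",np.polyval(q,piv[0]-.181), "res",np.std(pts[:,1]-np.polyval(q,pts[:,0])))
th=np.arctan(q[0]);ax=np.array([np.cos(th),np.sin(th),0])
P=np.array([piv[0],np.polyval(q,piv[0]),.2])
def pt(s,t):
    r,z=armtop(s,t);X=P-ax*r;X[2]=z;return X
for n,s,t in(("notch",.2,.008),("lip",.215,.016),("endbot",.222,-.005)):
    X=pt(s,t);print(n,X.round(4),"T",proj(T,X).round(1),"S",proj(S,X).round(1))
print(tri(S,(316.5,206.5),T,(333.6,220)))
E
```

```text
pin [0.79032841 0.017355   0.2       ] [ 0.79454949 -0.05700895  0.2       ] yaw of stand from pin deg 3.248763303587234  pivot [ 0.79243895 -0.01982697  0.2       ]
arm line slope deg 3.741539990806996 y at pivot -0.019509205909205823 y at notch -0.03134573256903745 res 0.00044810510653105787
notch [ 0.6117 -0.0313  0.2853] T [334.3 221.5] S [318.3 203.8]
lip [ 0.6011 -0.032   0.2985] T [334.6 224.9] S [322.3 201.4]
endbot [ 0.5865 -0.033   0.2818] T [334.8 232.2] S [327.7 208.1]
(array([ 0.61681111, -0.02988416,  0.27488205]), np.float64(0.0012253843748011122))
```

```bash
python3 -m jog '-1.5 0 0 4 0 0;-2.5 0 0 6.5 0 0;-2.5 0 0 6.5 0 0;-2.5 0.5 1 0 0 0;-2 0.8 2 0 0 0;-2 0.8 3 0 0 0;-1.5 0.8 3 0 0 0;-0.5 0.8 3 0 0 0;0 0.8 3 0 0 0;0 0.8 3 0 0 0;0 0.7 3 0 0 0;0 0 2.6 0 0 0;0 0 1.4 0 0 0;0 0 0.6 0 0 0;0 0 0 0 0 0;0 0 0 0 0 0'; python3 - <<'E'
from h import *
from cell import *
c=camera("wrist");np.savez("w3.npz",**c);cv2.imwrite("pics/w3.png",c["image"][:,:,::-1])
o=get_obs();print(o["clock"],o["ee_pos"],o["wrist_force"])
for X in ([.6117,-.0313,.2853],[.6011,-.032,.2985],[.7924,-.0195,.2]): print(proj(c,X))
E
```

```text
clock: 7.5
ee_pos: [0.689, -0.15, 0.3611]
eef_rot: [-0.064, 1.57, -0.002]
wrist_force: [-0.4, -0.2, -7.2]
gripper_width: 0.0119
7.55 [ 0.68904881 -0.14996136  0.36120002] [-0.18541681  0.10942766 -5.09474747]
[554.22411328 135.27151366]
[570.9513362  115.45326243]
[470.52276686 340.66640927]
```

View pics/w3.png

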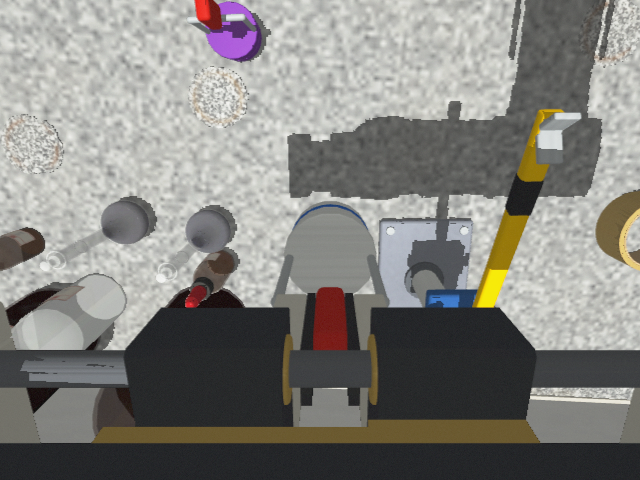

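```bash
python3 - <<'E'
from h import *
c=dict(np.load("w3.npz"))
a=cv2.resize(c["image"][95:175,520:600],None,fx=7,fy=7,interpolation=cv2.INTER_CUBIC)
cv2.imwrite("pics/w3c.png",a[:,:,::-1])
E
```

```text
(no output)
```

View pics/w3c.png

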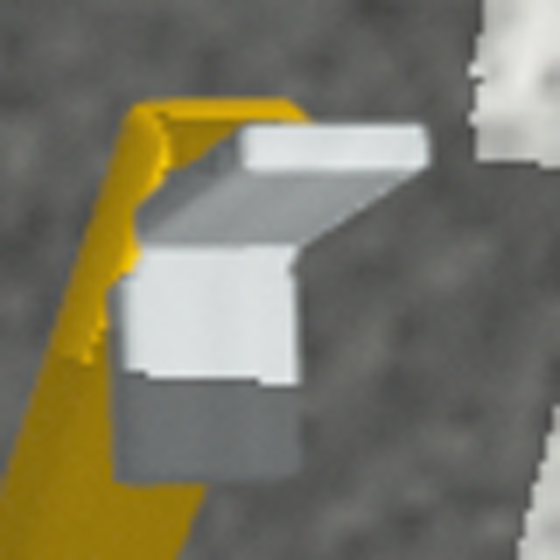

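```bash
python3 - <<'E'
from h import *
from cell import get_obs
from scipy.spatial.transform import Rotation as Ro
c=dict(np.load("w3.npz"))
P=lambda x,y:(520-.5+(x+.5)/7,95-.5+(y+.5)/7)
th=np.radians(3.6);ax=np.array([np.cos(th),np.sin(th),0]);A=.4
P0=np.array([.7924,-.0195,.2])
def pt(s,t):
    X=P0-ax*(s*np.cos(A)-t*np.sin(A));X[2]=.2+s*np.sin(A)+t*np.cos(A);return X
for n,s,t,uv in(("vertex",.2,.0045,(220,246)),("lip",.215,.016,(335,147)),("rearlip",.185,.016,(207,480))):
    X=pt(s,t);print(n,X.round(4),onz(c,P(*uv),X[2]).round(4),proj(c,X).round(1),P(*uv))
a,b=onz(c,P(240,147),.2985),onz(c,P(430,147),.2985);d=b-a;print("lip width",np.linalg.norm(d),"yaw",np.degrees(np.arctan2(-d[0],d[1])))
# bar relative to tool: bar ends
o=get_obs();R=Ro.from_euler("xyz",o["eef_rot"]).as_matrix();print(o["ee_pos"],R.round(3).tolist())
bar=o["ee_pos"]-np.array([0,0,.0107]);print("bar yaw",np.degrees(np.arctan2(-R[0,1],R[1,1])),"grip centre pred",proj(c,bar+[0,0,.024]))
print(blobs(c,(0,150,60),(8,255,255),(280,200,400,400),200))
E
```

```text
vertex [ 0.6103 -0.031   0.282 ] [ 0.6089 -0.032   0.282 ] [552.4 132.4] (551.0, 129.71428571428572)
lip [ 0.601  -0.0315  0.2985] [ 0.6013 -0.0338  0.2985] [571.8 115.3] (567.4285714285714, 115.57142857142857)
rearlip [ 0.6286 -0.0298  0.2868] [ 0.6268 -0.0315  0.2868] [551.4 166.4] (549.1428571428571, 163.14285714285714)
lip width 0.013976034258723154 yaw 3.604091057849991
[ 0.68904881 -0.14996136  0.36120002] [[0.001, -0.062, 0.998], [0.0, 0.998, 0.062], [-1.0, -0.0, 0.001]]
bar yaw 3.57460437780776 grip centre pred [332.07907217 328.78742554]
[([329.7, 320.3], [33, 88, 35, 62, 1899])]
```

Vertex/lip agree with the model within ~2 mm: notch ≈ (0.6107,-0.0330,0.2853), yaw 3.6°. Moving to in front of the free end.

```bash
python3 -m jog '0 0.1 -1 0 0 0;0 0.2 -2.5 0 0 0;0 0.2 -3 0 0 0;0 0.2 -3 0 0 0;0 0.16 -2.5 0 0 0;0 0 -1.2 0 0 0;0 0 -0.7 0 0 0;0 1 0 0 0 0;0.3 2 0 0 0 0;0.5 2.5 0.2 0 0 0;0.8 2.5 0.3 0 0 0;0.8 2 0.2 0 0 0;0.8 1 0 0 0 0;0.6 0.3 0 0 0 0;0.4 0 0 0 0 0;0 0 0 0 0 0;0 0 0 0 0 0'; python3 - <<'E'
from h import *
from cell import *
from scipy.spatial.transform import Rotation as Ro
c=camera("scene");np.savez("s4.npz",**c)
a=cv2.resize(c["image"][150:270,240:400],None,fx=5,fy=5,interpolation=cv2.INTER_CUBIC);cv2.imwrite("pics/s4.png",a[:,:,::-1])
F=[]
for i in range(4): camera("wrist");o=get_obs();F.append(o["wrist_force"])
R=Ro.from_euler("xyz",o["eef_rot"]).as_matrix();b=o["ee_pos"]-[0,0,.0107]
print(o["clock"],o["ee_pos"],np.mean(F,0),"to above notch tool cm",R.T@(np.array([.6107,-.0330,.308])-b)*100)
f=lambda X:(np.array(proj(c,X))-[240,150])*5
print("bar",f(b),"barends",f(b+R[:,1]*.0265),f(b-R[:,1]*.0265),"notch",f([.6107,-.033,.2853]),"lip",f([.601,-.0335,.2985]))
E
```

```text
clock: 9.68
ee_pos: [0.5505, -0.0372, 0.3189]
eef_rot: [-0.223, 1.57, -0.161]
wrist_force: [0.5, 0.5, -5.9]
gripper_width: 0.0121
9.925 [ 0.55037083 -0.03680029  0.31875944] [-0.17774584  0.21531907 -5.77890222] to above notch tool cm [7.95482943e-03 2.82154978e-03 6.04487208e+00]
bar [509.94553268 274.10804599] barends [486.67200305 310.82942577] [532.55719216 238.43097644] notch [395.1904339 267.7662747] lip [413.1396595  255.02243848]
```

View pics/s4.png

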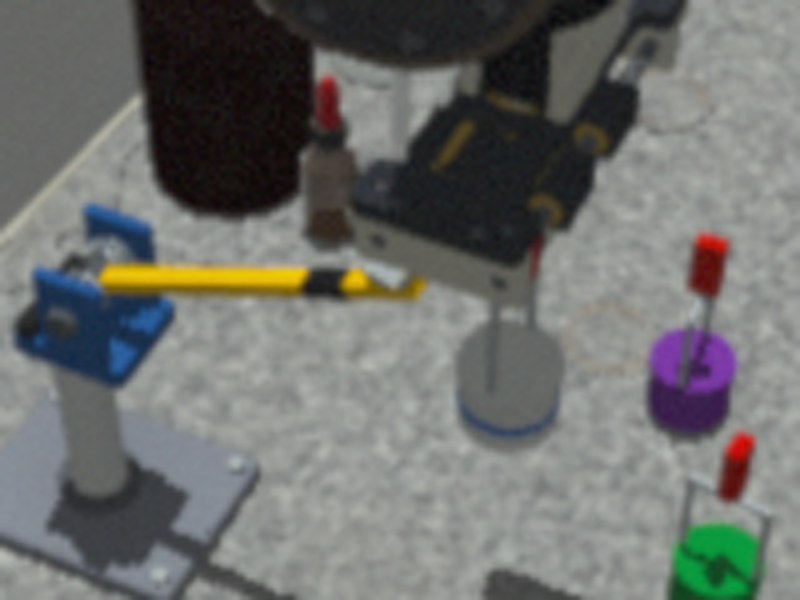

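Side view: arm end (425,285) points at the window between the canister's rods (495–530), crossbar level above lip. Advance over the lip.

```bash
cat > f.py <<'E'
from cell import *
import numpy as np
from scipy.spatial.transform import Rotation as Ro
F=[]
for i in range(4):
    camera("wrist");o=get_obs();F.append(np.r_[o["wrist_force"],o["torque"]])
p=o["ee_pos"]; b=p-[0,0,.0107]; piv=np.array([.7922,-.0213,.2])
r=np.hypot(*(b-piv)[:2]); L=np.hypot(.2,.008); ang=np.arctan2(b[2]-.2,r)-np.arctan2(.008,.2)
print(o["clock"],"tcp",p.round(4),"rot",np.round(o["eef_rot"],3),"F",np.mean(F,0).round(2),"bar rad",np.hypot(r,b[2]-.2).round(4),"theta",(.4-ang).round(3))
E
python3 -m jog '0 0 0.4 0 0 0;0 0 0.8 0 0 0;0 0 0.9 0 0 0;0 0 0.9 0 0 0;0 0 0.9 0 0 0;0 0 0.9 0 0 0;0 0 0.7 0 0 0;0 0 0.4 0 0 0;0 0 0.15 0 0 0;0 0 0 0 0 0;0 0 0 0 0 0'; python3 f.py
```

```text
clock: 11.3
ee_pos: [0.6105, -0.0329, 0.3187]
eef_rot: [0.282, 1.571, 0.345]
wrist_force: [0.8, 0.7, -6.0]
gripper_width: 0.0119
11.5 tcp [ 0.6106 -0.0329  0.3187] rot [0.334 1.571 0.396] F [-0.11 -0.02 -5.8  -0.04 -0.02  0.01] bar rad 0.2116 theta -0.096
```

```bash
python3 -m jog '0.3 0 0 0 0 0;0.4 0 0 0 0 0;0.4 0 0 0 0 0;0.3 0 0 0 0 0;0.2 0 0 0 0 0;0.1 0 0 0 0 0;0 0 0 0 0 0'; python3 f.py;  python3 -m jog '0.1 0 0 0 0 0;0.1 0 0 0 0 0;0.1 0 0 0 0 0;0 0 0 0 0 0'; python3 f.py; python3 -m jog '0.1 0 0 0 0 0;0.1 0 0 0 0 0;0.1 0 0 0 0 0;0 0 0 0 0 0'; python3 f.py; python3 - <<'E'
import numpy as np
n=lambda t:np.array([-.2*np.cos(.4-t)+.008*np.sin(.4-t),.2*np.sin(.4-t)+.008*np.cos(.4-t)])
T=np.arange(0,.76,.04)
for a,b in zip(T[:-1],T[1:]): d=(n(b)-n(a))*100;print("%.2f->%.2f tool x %.3f z %.3f  bar z %.4f"%(a,b,-d[1],d[0],.2+n(b)[1]))
E
```

```text
clock: 12.38
ee_pos: [0.6107, -0.0329, 0.3016]
eef_rot: [-0.75, 1.571, -0.687]
wrist_force: [-1.1, 0.7, -5.6]
gripper_width: 0.0118
12.575 tcp [ 0.6108 -0.0329  0.3017] rot [-0.108  1.571 -0.045] F [-0.68 -0.25 -4.38 -0.08  0.27  0.  ] bar rad 0.2033 theta -0.024
clock: 13.08
ee_pos: [0.6108, -0.0328, 0.2984]
eef_rot: [3.07, 1.571, 3.132]
wrist_force: [1.1, 0.1, -6.2]
gripper_width: 0.012
13.275 tcp [ 0.6108 -0.0328  0.2986] rot [0.147 1.571 0.21 ] F [ 0.54 -0.24 -5.72  0.04 -0.33 -0.01] bar rad 0.2019 theta -0.011
clock: 13.78
ee_pos: [0.6107, -0.0329, 0.2955]
eef_rot: [-2.94, 1.571, -2.877]
wrist_force: [0.7, 0.3, -5.5]
gripper_width: 0.0119
13.975 tcp [ 0.6108 -0.0329  0.2956] rot [-0.018  1.571  0.045] F [ 0.73  0.03 -5.15 -0.06 -0.2   0.  ] bar rad 0.2007 theta 0.003
0.00->0.04 tool x 0.731 z -0.326  bar z 0.2779
0.04->0.08 tool x 0.743 z -0.297  bar z 0.2705
0.08->0.12 tool x 0.755 z -0.267  bar z 0.2630
0.12->0.16 tool x 0.765 z -0.237  bar z 0.2553
0.16->0.20 tool x 0.774 z -0.206  bar z 0.2476
0.20->0.24 tool x 0.781 z -0.175  bar z 0.2398
0.24->0.28 tool x 0.788 z -0.143  bar z 0.2319
0.28->0.32 tool x 0.793 z -0.112  bar z 0.2240
0.32->0.36 tool x 0.797 z -0.080  bar z 0.2160
0.36->0.40 tool x 0.799 z -0.048  bar z 0.2080
0.40->0.44 tool x 0.800 z -0.016  bar z 0.2000
0.44->0.48 tool x 0.800 z 0.016  bar z 0.1920
0.48->0.52 tool x 0.799 z 0.048  bar z 0.1840
0.52->0.56 tool x 0.797 z 0.080  bar z 0.1760
0.56->0.60 tool x 0.793 z 0.112  bar z 0.1681
0.60->0.64 tool x 0.788 z 0.143  bar z 0.1602
0.64->0.68 tool x 0.781 z 0.175  bar z 0.1524
0.68->0.72 tool x 0.774 z 0.206  bar z 0.1447
```

```bash
python3 f.py; python3 -m jog '0.1 0 0 0 0 0;0.1 0 0 0 0 0;0 0 0 0 0 0'; python3 f.py; python3 -m jog '0.15 0 -0.06 0 0 0;0.15 0 -0.06 0 0 0;0 0 0 0 0 0'; python3 f.py
```

```text
14.175 tcp [ 0.6107 -0.0329  0.2956] rot [-0.159  1.571 -0.096] F [ 0.84  0.   -5.09 -0.03 -0.23 -0.05] bar rad 0.2007 theta 0.003
clock: 14.55
ee_pos: [0.6106, -0.0329, 0.2934]
eef_rot: [-3.084, 1.571, -3.022]
wrist_force: [-0.1, 1.1, -5.4]
gripper_width: 0.0119
14.75 tcp [ 0.6107 -0.0329  0.2936] rot [0.554 1.571 0.617] F [ 0.41 -0.08 -5.05 -0.01 -0.19  0.01] bar rad 0.1998 theta 0.012
clock: 15.12
ee_pos: [0.6094, -0.0329, 0.2904]
eef_rot: [-3.033, 1.571, -2.971]
wrist_force: [0.6, -0.3, -5.7]
gripper_width: 0.0122
15.325 tcp [ 0.6095 -0.033   0.2906] rot [-0.239  1.571 -0.176] F [ 0.53  0.14 -5.24 -0.04 -0.2   0.01] bar rad 0.1997 theta 0.028
```

Contact on the front V wall (Fx +0.5, Fz +0.6): shift 2 mm toward the pivot and continue down slowly.

```bash
python3 -m jog '0 0 0.1 0 0 0;0 0 0.1 0 0 0;0 0 0 0 0 0'; python3 f.py; python3 -m jog '0.15 0 -0.06 0 0 0;0.2 0 -0.08 0 0 0;0.2 0 -0.08 0 0 0;0.15 0 -0.06 0 0 0;0 0 0 0 0 0'; python3 f.py
```

```text
clock: 15.7
ee_pos: [0.6116, -0.0328, 0.2905]
eef_rot: [-1.948, 1.571, -1.885]
wrist_force: [0.8, 0.5, -6.0]
gripper_width: 0.012
15.9 tcp [ 0.6116 -0.0328  0.2906] rot [0.215 1.571 0.278] F [ 1.09 -0.59 -5.73 -0.   -0.37  0.02] bar rad 0.1978 theta 0.024
clock: 16.52
ee_pos: [0.6087, -0.033, 0.2835]
eef_rot: [-2.575, 1.571, -2.513]
wrist_force: [1.1, -0.1, -6.3]
gripper_width: 0.0118
16.725 tcp [ 0.6088 -0.033   0.2837] rot [0.105 1.571 0.167] F [ 1.19 -0.19 -5.2   0.01 -0.46  0.  ] bar rad 0.1978 theta 0.062
```

Fx grew with the +x shift, which contradicts a front-wall contact; looking at scene and wrist views in one picture.

```bash
python3 - <<'E'
from h import *
from cell import *
c=camera("scene");np.savez("s5.npz",**c);w=camera("wrist");np.savez("w5.npz",**w)
a=cv2.resize(c["image"][165:245,245:345],None,fx=5,fy=5,interpolation=cv2.INTER_CUBIC)
b=cv2.resize(w["image"][180:430,250:410],None,fx=1.8,fy=1.6,interpolation=cv2.INTER_CUBIC)
print(a.shape,b.shape)
cv2.imwrite("pics/s5.png",np.hstack([a,b])[:,:,::-1])
E
```

```text
(400, 500, 3) (400, 288, 3)
```

View pics/s5.png

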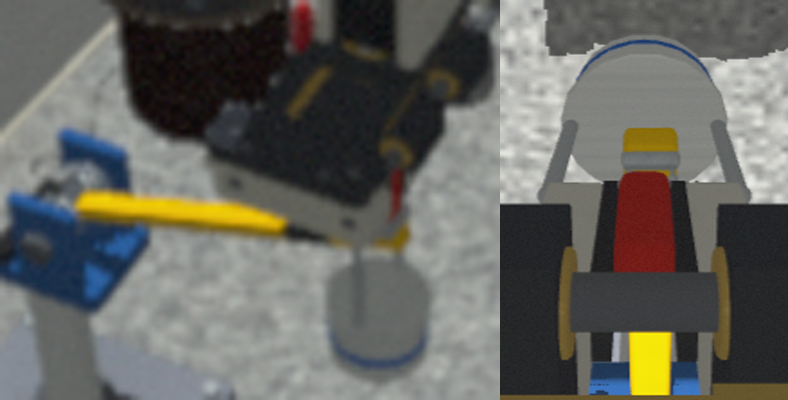

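```bash
python3 - <<'E'
from h import *
from cell import get_obs
w=dict(np.load("w5.npz"));S=dict(np.load("s5.npz"));o=get_obs()
bar=o["ee_pos"]-[0,0,.0107];th=np.radians(3.6);ax=np.array([np.cos(th),np.sin(th),0]);Z=np.array([0,0,1.])
g=cv2.cvtColor(w["image"],cv2.COLOR_RGB2HSV)[255:300,334];print([(255+i,*p) for i,p in enumerate(g.tolist())][::2])
for px in(.7922,.7942):
  P=np.array([px,-.0213,.2])
  for t in(0,.04,.08):
    f=.4-t;e=-ax*np.cos(f)+Z*np.sin(f);n=ax*np.sin(f)+Z*np.cos(f)
    q=lambda s,h:P+s*e+h*n
    print(px,t,"lip",proj(w,q(.215,.016)).round(1),"notch",q(.2,.008).round(4),"S tip",proj(S,q(.22,0)).round(1),"S s=.1",proj(S,q(.1,.005)).round(1))
print("bar",bar,proj(w,bar+[-.01*1,0,.003]))
y=cv2.inRange(cv2.cvtColor(S["image"],cv2.COLOR_RGB2HSV),np.array((18,130,80)),np.array((34,255,255)))
for u in range(262,304,6):
    v=np.where(y[180:240,u])[0]+180;print(u,v.min(),v.max())
E
```

```text
[(255, 60, 6, 131), (257, 38, 8, 131), (259, 26, 15, 133), (261, 23, 231, 140), (263, 23, 235, 140), (265, 23, 237, 139), (267, 24, 237, 141), (269, 23, 230, 145), (271, 23, 238, 152), (273, 24, 238, 149), (275, 80, 7, 104), (277, 96, 11, 111), (279, 90, 7, 115), (281, 90, 7, 117), (283, 90, 5, 106), (285, 20, 8, 96), (287, 10, 218, 116), (289, 1, 198, 108), (291, 1, 201, 108), (293, 1, 194, 108), (295, 179, 205, 108), (297, 2, 215, 108), (299, 0, 194, 108)]
0.7922 0 lip [332.5 312.4] notch [ 0.6115 -0.0327  0.2853] S tip [326.7 206.2] S s=.1 [287.  203.8]
0.7922 0.04 lip [332.4 295. ] notch [ 0.6082 -0.0329  0.2779] S tip [327.8 209. ] S s=.1 [287.6 205. ]
0.7922 0.08 lip [332.3 279.4] notch [ 0.6052 -0.0331  0.2705] S tip [328.9 211.7] S s=.1 [288.2 206.2]
0.7942 0 lip [332.2 317. ] notch [ 0.6135 -0.0327  0.2853] S tip [325.9 205.9] S s=.1 [286.3 203.5]
0.7942 0.04 lip [332.1 299.5] notch [ 0.6102 -0.0329  0.2779] S tip [327.1 208.7] S s=.1 [287.  204.7]
0.7942 0.08 lip [332.  283.8] notch [ 0.6072 -0.0331  0.2705] S tip [328.1 211.4] S s=.1 [287.6 205.9]
bar [ 0.60876753 -0.03301298  0.2729132 ] [333.21836867 284.29746832]
262 203 208
268 203 209
274 204 209
280 205 209
286 206 210
292 206 210
298 207 211
```

The wrist/scene views show the arm through the window, front lip at wrist (333,280), which fits θ≈0.075 with the bar ~3 mm pivot-side of the notch point (forces small, ~1 N). Continue along the arc, moving slightly back out.

```bash
python3 -m jog '0.2 0 -0.08 0 0 0;0.38 0 -0.14 0 0 0;0.38 0 -0.14 0 0 0;0.38 0 -0.13 0 0 0;0.2 0 -0.08 0 0 0;0 0 0 0 0 0'; python3 f.py; python3 -m jog '0.2 0 -0.06 0 0 0;0.38 0 -0.12 0 0 0;0.38 0 -0.11 0 0 0;0.38 0 -0.1 0 0 0;0.2 0 -0.05 0 0 0;0 0 0 0 0 0'; python3 f.py
```

```text
clock: 17.58
ee_pos: [0.6032, -0.0334, 0.2681]
eef_rot: [-0.22, 1.57, -0.157]
wrist_force: [3.3, -0.2, -4.8]
gripper_width: 0.0122
17.775 tcp [ 0.6033 -0.0333  0.2684] rot [0.047 1.57  0.11 ] F [ 3.28  0.03 -5.01 -0.05 -1.14 -0.  ] bar rad 0.1979 theta 0.144
clock: 18.52
ee_pos: [0.5988, -0.0336, 0.2527]
eef_rot: [-0.018, 1.57, 0.045]
wrist_force: [4.1, 0.1, -4.5]
gripper_width: 0.0123
18.725 tcp [ 0.5988 -0.0336  0.2529] rot [0.077 1.57  0.14 ] F [ 5.02 -0.02 -4.63 -0.03 -1.97  0.02] bar rad 0.1983 theta 0.226
```

```bash
python3 -m jog '0 0 0.1 0 0 0;0 0 0.1 0 0 0;0 0 0 0 0 0'; python3 f.py
```

```text
clock: 19.1
ee_pos: [0.5991, -0.0337, 0.2522]
eef_rot: [3.14, 1.567, -3.081]
wrist_force: [-5.1, 0.6, -2.7]
gripper_width: 0.0122
19.3 tcp [ 0.5992 -0.0337  0.2523] rot [-3.126  1.568 -3.063] F [-5.57  1.05 -2.58  0.32  2.1   0.01] bar rad 0.1979 theta 0.228
```

Two-sided constraint now (Fx flips ±5 N over 2 mm): the bar is seated; balance lies midway. Back 1 mm and continue with small steps, nulling Fx.

```bash
python3 -m jog '0 0 -0.1 0 0 0;0 0 0 0 0 0'; python3 f.py; python3 -m jog '0.2 0 -0.02 0 0 0;0.38 0 -0.04 0 0 0;0.38 0 -0.04 0 0 0;0.2 0 -0.02 0 0 0;0 0 0 0 0 0'; python3 f.py
```

```text
clock: 19.55
ee_pos: [0.5992, -0.0337, 0.2527]
eef_rot: [-3.135, 1.57, -3.072]
wrist_force: [-3.7, 0.9, -2.2]
gripper_width: 0.0118
19.75 tcp [ 0.5992 -0.0336  0.2526] rot [-3.109  1.57  -3.047] F [-5.06  0.3  -2.33  0.25  1.88 -0.01] bar rad 0.1979 theta 0.227
clock: 20.38
ee_pos: [0.597, -0.0338, 0.2405]
eef_rot: [-3.114, 1.568, -3.052]
wrist_force: [-8.2, 1.2, -1.2]
gripper_width: 0.0117
20.575 tcp [ 0.597  -0.0338  0.2407] rot [-3.12   1.568 -3.058] F [-8.47  0.92 -1.34  0.31  3.1   0.01] bar rad 0.1979 theta 0.288
```

```bash
python3 -m jog '0 0 -0.08 0 0 0;0 0 -0.07 0 0 0;0 0 0 0 0 0'; python3 f.py
```

```text
clock: 20.95
ee_pos: [0.5969, -0.0338, 0.2413]
eef_rot: [-1.601, 1.571, -1.539]
wrist_force: [-4.9, 0.4, -1.8]
gripper_width: 0.0122
21.15 tcp [ 0.5969 -0.0338  0.2412] rot [-2.86   1.571 -2.798] F [-4.47  0.22 -1.62  0.11  1.73 -0.01] bar rad 0.1981 theta 0.285
```

```bash
python3 - <<'E'
from h import *
from cell import *
w=camera("wrist");np.savez("w6.npz",**w)
w5=dict(np.load("w5.npz"))
# lid outline / lip / yellow tip in the wrist views, for pitch and theta
for n,c in(("w5",w5),("w6",w)):
    h=cv2.cvtColor(c["image"],cv2.COLOR_RGB2HSV)
    print(n,"blue",[b for b in blobs(c,(100,80,30),(125,255,200),(280,180,390,260),8)],"yel",blobs(c,(18,180,80),(32,255,255),(300,180,360,310),10),"red",blobs(c,(0,150,60),(8,255,255),(300,200,370,400),200))
    print([ (240+2*i,*p) for i,p in enumerate(h[240:300:2,334].tolist())])
E
```

```text
w5 blue [([329.6, 211.1], [15, 25, 71, 22, 172])] yel [([332.9, 266.7], [19, 80, 29, 15, 398]), ([341.3, 287.6], [38, 107, 6, 3, 11])] red [([329.6, 320.0], [13, 87, 34, 63, 1908])]
[(240, 30, 6, 130), (242, 45, 8, 132), (244, 30, 4, 130), (246, 45, 8, 131), (248, 53, 8, 131), (250, 54, 10, 131), (252, 45, 4, 129), (254, 50, 11, 134), (256, 38, 8, 130), (258, 45, 8, 132), (260, 23, 229, 138), (262, 23, 227, 139), (264, 24, 237, 138), (266, 23, 231, 140), (268, 24, 237, 142), (270, 23, 238, 149), (272, 23, 238, 153), (274, 23, 163, 130), (276, 90, 10, 106), (278, 84, 11, 112), (280, 90, 9, 115), (282, 80, 7, 113), (284, 80, 8, 98), (286, 22, 131, 119), (288, 1, 201, 108), (290, 1, 203, 108), (292, 1, 189, 108), (294, 0, 196, 108), (296, 2, 205, 107), (298, 1, 205, 108)]
w6 blue [([330.2, 211.2], [14, 24, 73, 24, 176])] yel [([333.3, 267.6], [19, 85, 29, 6, 161])] red [([329.7, 320.0], [13, 87, 34, 63, 1907])]
[(240, 50, 12, 130), (242, 48, 10, 131), (244, 45, 8, 129), (246, 50, 6, 128), (248, 38, 8, 130), (250, 42, 10, 129), (252, 45, 4, 129), (254, 38, 8, 129), (256, 50, 6, 130), (258, 50, 6, 128), (260, 30, 4, 132), (262, 50, 6, 131), (264, 24, 60, 128), (266, 24, 230, 134), (268, 23, 220, 139), (270, 23, 212, 135), (272, 90, 8, 100), (274, 80, 7, 105), (276, 90, 7, 108), (278, 90, 7, 109), (280, 83, 10, 102), (282, 98, 10, 101), (284, 102, 12, 103), (286, 0, 8, 97), (288, 1, 200, 106), (290, 0, 189, 109), (292, 1, 196, 108), (294, 0, 191, 108), (296, 2, 206, 105), (298, 1, 193, 107)]
```

```bash
python3 - <<'E'
from h import *
from cell import get_obs
o=get_obs();th=np.radians(3.6);ax=np.array([np.cos(th),np.sin(th),0]);Z=np.array([0,0,1.])
w=dict(np.load("w6.npz"));bar=o["ee_pos"]-[0,0,.0107]
for px in(.7922,.7942,.796):
  for t in(.25,.285,.32):
    f=.4-t;e=-ax*np.cos(f)+Z*np.sin(f);n=ax*np.sin(f)+Z*np.cos(f);P=np.array([px,-.0213,.2])
    print(px,t,"lip row",proj(w,P+.215*e+.016*n)[1].round(1),"notch-bar mm",((P+.2*e+.008*n-bar)*1000).round(1))
f=.4-.285;e=-ax*np.cos(f)+Z*np.sin(f);n=ax*np.sin(f)+Z*np.cos(f);print("seated exactly: lip row",proj(w,bar+.015*e+.008*n)[1], "edges +-1.5mm",proj(w,bar+.0135*e+.008*n)[1],proj(w,bar+.0165*e+.008*n)[1])
E
```

```text
0.7922 0.25 lip row 288.5 notch-bar mm [-0.9  0.1  7.4]
0.7922 0.285 lip row 277.8 notch-bar mm [-2.1  0.   0.5]
0.7922 0.32 lip row 268.4 notch-bar mm [-3.  -0.  -6.5]
0.7942 0.25 lip row 293.0 notch-bar mm [1.1 0.1 7.4]
0.7942 0.285 lip row 282.2 notch-bar mm [-0.1  0.   0.5]
0.7942 0.32 lip row 272.7 notch-bar mm [-1.  -0.  -6.5]
0.796 0.25 lip row 297.1 notch-bar mm [2.9 0.1 7.4]
0.796 0.285 lip row 286.1 notch-bar mm [1.7 0.  0.5]
0.796 0.32 lip row 276.5 notch-bar mm [ 0.8 -0.  -6.5]
seated exactly: lip row 281.9091500910419 edges +-1.5mm 285.0025829130843 278.79358534759683
```

```bash
python3 -m jog '0.2 0 -0.08 0 0 0;0.36 0 -0.12 0 0 0;0.36 0 -0.1 0 0 0;0.2 0 -0.05 0 0 0;0 0 0 0 0 0'; python3 f.py
```

```text
clock: 21.82
ee_pos: [0.594, -0.0339, 0.23]
eef_rot: [-0.009, 1.57, 0.053]
wrist_force: [1.0, 0.3, -3.3]
gripper_width: 0.0116
22.025 tcp [ 0.594  -0.0339  0.2303] rot [0.05  1.57  0.113] F [ 2.21 -0.08 -2.95 -0.03 -0.75 -0.  ] bar rad 0.1995 theta 0.342
```

Fz fits a no-preload spring (carry 2.75 N at 0.34 rad), so the settling point should be ≈0.69. Continue down.

```bash
python3 -m jog '0.2 0 0.02 0 0 0;0.38 0 -0.01 0 0 0;0.4 0 -0.01 0 0 0;0.4 0 0 0 0 0;0.2 0 0 0 0 0;0 0 0 0 0 0'; python3 f.py;  python3 -m jog '0.2 0 0 0 0 0;0.4 0 0.01 0 0 0;0.4 0 0.01 0 0 0;0.4 0 0.02 0 0 0;0.2 0 0.01 0 0 0;0 0 0 0 0 0'; python3 f.py
```

```text
clock: 22.78
ee_pos: [0.5929, -0.034, 0.2138]
eef_rot: [-3.085, 1.569, -3.022]
wrist_force: [-2.5, -0.2, -1.7]
gripper_width: 0.0114
22.975 tcp [ 0.593  -0.034   0.2141] rot [ 3.13   1.57  -3.091] F [-4.11  0.68 -1.61  0.12  1.38 -0.02] bar rad 0.1997 theta 0.423
clock: 23.72
ee_pos: [0.5932, -0.034, 0.1976]
eef_rot: [-3.137, 1.569, -3.075]
wrist_force: [-5.0, -0.1, -2.5]
gripper_width: 0.012
23.925 tcp [ 0.5932 -0.034   0.1978] rot [-3.113  1.569 -3.05 ] F [-5.3   0.3  -1.4   0.14  2.12  0.  ] bar rad 0.1998 theta 0.505
```

```bash
python3 -m jog '0 0 -0.07 0 0 0;0.2 0 0 0 0 0;0.38 0 0.02 0 0 0;0.38 0 0.04 0 0 0;0.38 0 0.05 0 0 0;0.3 0 0.04 0 0 0;0.15 0 0.02 0 0 0;0 0 0 0 0 0'; python3 f.py
```

```text
clock: 24.92
ee_pos: [0.5948, -0.0339, 0.1801]
eef_rot: [-2.944, 1.57, -2.882]
wrist_force: [-5.8, 0.4, -1.7]
gripper_width: 0.0123
25.125 tcp [ 0.5948 -0.0339  0.1803] rot [-3.101  1.571 -3.038] F [-5.08 -0.05 -1.33  0.03  1.99  0.01] bar rad 0.2001 theta 0.592
```

```bash
python3 -m jog '0 0 -0.06 0 0 0;0 0 -0.06 0 0 0;0 0 0 0 0 0'; python3 f.py; python3 -m jog '0.2 0 0.02 0 0 0;0.35 0 0.05 0 0 0;0.25 0 0.05 0 0 0;0.1 0 0.02 0 0 0;0 0 0 0 0 0'; python3 f.py
```

```text
clock: 25.5
ee_pos: [0.5945, -0.0339, 0.1807]
eef_rot: [0.015, 1.569, 0.078]
wrist_force: [-2.4, -0.4, -0.2]
gripper_width: 0.0121
25.7 tcp [ 0.5941 -0.0339  0.1805] rot [0.008 1.57  0.07 ] F [-2.35  0.21 -0.14 -0.07  0.7   0.01] bar rad 0.2008 theta 0.591
clock: 26.32
ee_pos: [0.5949, -0.0339, 0.171]
eef_rot: [-3.015, 1.57, -2.952]
wrist_force: [-3.8, 0.5, -0.4]
gripper_width: 0.0117
26.525 tcp [ 0.5949 -0.0339  0.1712] rot [ 3.118  1.57  -3.102] F [-3.53 -0.09 -0.29 -0.05  1.28  0.01] bar rad 0.2016 theta 0.637
```

```bash
python3 -m jog '0 0 -0.04 0 0 0;0 0 -0.04 0 0 0;0 0 0 0 0 0'; python3 f.py; python3 - <<'E'
from h import *
from cell import *
w=camera("wrist");np.savez("w7.npz",**w);s=camera("scene");np.savez("s7.npz",**s)
o=get_obs();bar=o["ee_pos"]-[0,0,.0107];th=np.radians(3.6);ax=np.array([np.cos(th),np.sin(th),0]);Z=np.array([0,0,1.])
print([(236+2*i,*p) for i,p in enumerate(cv2.cvtColor(w["image"],cv2.COLOR_RGB2HSV)[236:300:2,334].tolist())])
print("blue",blobs(w,(100,80,30),(125,255,200),(280,180,390,260),8))
for t in(.6,.64,.68):
    f=.4-t;e=-ax*np.cos(f)+Z*np.sin(f);n=ax*np.sin(f)+Z*np.cos(f);P=np.array([.7942,-.0213,.2])
    print(t,"lip row",proj(w,P+.215*e+.016*n)[1].round(1),"notch-bar",((P+.2*e+.008*n-bar)*1000).round(1),"S arm s=.03..,.15",[proj(s,P+q*e).round(1).tolist() for q in(.04,.1,.15)])
y=cv2.inRange(cv2.cvtColor(s["image"],cv2.COLOR_RGB2HSV),np.array((18,130,80)),np.array((34,255,255)))
for u in range(262,310,6):
    v=np.where(y[180:260,u])[0]+180;print(u,v.min() if len(v) else 0,v.max() if len(v) else 0)
a=cv2.resize(s["image"][165:265,245:345],None,fx=4,fy=4,interpolation=cv2.INTER_CUBIC)
b=cv2.resize(w["image"][180:430,250:410],None,fx=2,fy=1.6,interpolation=cv2.INTER_CUBIC)
cv2.imwrite("pics/s7.png",np.hstack([a,b])[:,:,::-1])
E
```

```text
clock: 26.9
ee_pos: [0.5946, -0.0339, 0.1714]
eef_rot: [-0.052, 1.57, 0.011]
wrist_force: [-2.2, -0.7, -0.1]
gripper_width: 0.0118
27.1 tcp [ 0.5945 -0.0339  0.1713] rot [-0.036  1.571  0.026] F [-2.08 -0.45 -0.16 -0.09  0.8  -0.04] bar rad 0.202 theta 0.636
[(236, 38, 8, 131), (238, 40, 6, 131), (240, 42, 10, 133), (242, 45, 8, 134), (244, 50, 6, 132), (246, 45, 8, 133), (248, 50, 6, 133), (250, 40, 6, 133), (252, 30, 2, 130), (254, 45, 8, 136), (256, 40, 6, 132), (258, 42, 10, 133), (260, 42, 9, 135), (262, 50, 6, 135), (264, 50, 6, 135), (266, 42, 10, 134), (268, 45, 8, 134), (270, 53, 7, 137), (272, 45, 8, 134), (274, 90, 10, 103), (276, 90, 10, 106), (278, 98, 9, 113), (280, 90, 9, 113), (282, 90, 5, 109), (284, 90, 7, 107), (286, 0, 0, 105), (288, 1, 208, 108), (290, 2, 208, 109), (292, 2, 204, 109), (294, 1, 197, 109), (296, 2, 195, 110), (298, 1, 189, 112)]
blue [([328.8, 211.7], [12, 25, 76, 25, 181])]
0.6 lip row 285.0 notch-bar [2.6 0.2 7.5] S arm s=.03..,.15 [[270.9, 211.0], [290.3, 221.1], [306.6, 229.6]]
0.64 lip row 279.7 notch-bar [ 4.   0.3 -0.4] S arm s=.03..,.15 [[270.8, 211.4], [290.1, 222.0], [306.3, 230.8]]
0.68 lip row 275.6 notch-bar [ 5.7  0.4 -8.2] S arm s=.03..,.15 [[270.7, 211.7], [289.8, 222.8], [305.8, 232.1]]
262 205 210
268 209 213
274 216 216
280 219 219
286 221 222
292 222 226
298 0 0
304 0 0
```

View pics/s7.png

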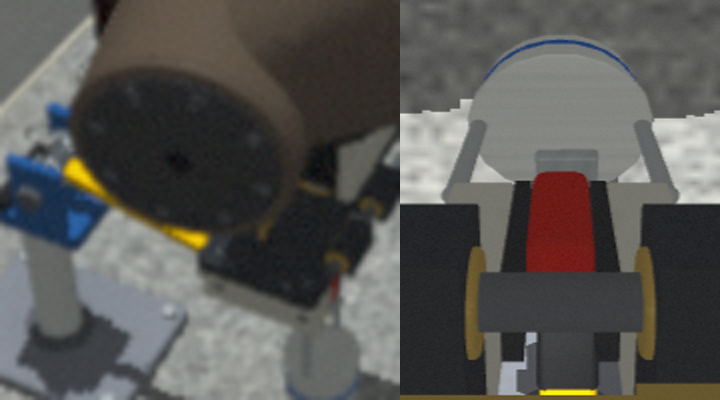

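The view shows the canister upright on the arm (blue band row unchanged, front lip ≈ row 280, θ≈0.64, bar ≈4 mm from the notch point). Null Fx further before approaching balance.

```bash
sed -i 's/range(4)/range(7)/' f.py; python3 -m jog '0 0 -0.06 0 0 0;0 0 0 0 0 0;0 0 0 0 0 0'; python3 f.py; python3 -m jog '0.15 0 0.02 0 0 0;0.15 0 0.02 0 0 0;0 0 0 0 0 0;0 0 0 0 0 0'; python3 f.py
```

```text
clock: 27.58
ee_pos: [0.5938, -0.034, 0.1713]
eef_rot: [0.319, 1.571, 0.382]
wrist_force: [-1.7, -0.6, 0.1]
gripper_width: 0.0117
27.925 tcp [ 0.5938 -0.034   0.1712] rot [-1.621  1.571 -1.558] F [-2.35 -0.53 -0.53 -0.07  0.7   0.01] bar rad 0.2027 theta 0.636
clock: 28.42
ee_pos: [0.5943, -0.0339, 0.1683]
eef_rot: [0.002, 1.571, 0.064]
wrist_force: [-1.5, 0.6, 0.8]
gripper_width: 0.0116
28.775 tcp [ 0.5943 -0.0339  0.1683] rot [0.02  1.571 0.082] F [-1.13 -0.16 -0.   -0.09  0.29 -0.01] bar rad 0.2028 theta 0.65
```

```bash
python3 -m jog '0 0 -0.05 0 0 0;0 0 -0.05 0 0 0;0 0 0 0 0 0;0 0 0 0 0 0'; python3 f.py; python3 -m jog '0 0 0 0 0 0;0 0 0 0 0 0' 0 8; python3 f.py
```

```text
clock: 29.28
ee_pos: [0.594, -0.0339, 0.1687]
eef_rot: [0.009, 1.569, 0.071]
wrist_force: [2.6, -0.6, 1.4]
gripper_width: 0.012
29.625 tcp [ 0.5939 -0.0339  0.1687] rot [0.011 1.569 0.074] F [ 4.67 -0.6   1.05 -0.22 -1.94 -0.01] bar rad 0.2031 theta 0.649
clock: 29.88
ee_pos: [0.5932, -0.0339, 0.1683]
eef_rot: [0.239, 1.571, 0.302]
wrist_force: [4.5, -0.2, 0.7]
gripper_width: 0.0118
30.225 tcp [ 0.5932 -0.0339  0.1683] rot [0.323 1.571 0.386] F [ 4.25  0.05  0.86 -0.11 -1.82  0.  ] bar rad 0.2038 theta 0.65
```

```bash
python3 -m jog '0 0 0.05 0 0 0;0 0 0.04 0 0 0;0 0 0 0 0 0;0 0 0 0 0 0'; python3 f.py
```

```text
clock: 30.72
ee_pos: [0.5935, -0.034, 0.1679]
eef_rot: [3.097, 1.57, -3.123]
wrist_force: [1.7, -0.1, 0.4]
gripper_width: 0.0121
31.075 tcp [ 0.5935 -0.034   0.168 ] rot [ 3.134  1.57  -3.086] F [ 0.74  0.19  0.31  0.11 -0.25 -0.  ] bar rad 0.2036 theta 0.651
```

```bash
python3 -m jog '0 0 0.01 0 0 0;0 0 0 0 0 0;0 0 0 0 0 0' 0 4; sed -i 's/range(7)/range(14)/' f.py; python3 f.py
```

```text
clock: 31.45
ee_pos: [0.5936, -0.034, 0.168]
eef_rot: [3.139, 1.57, -3.082]
wrist_force: [-2.0, 0.7, 0.4]
gripper_width: 0.0122
32.15 tcp [ 0.594  -0.0339  0.1682] rot [-3.098  1.571 -3.036] F [-2.48  0.66 -0.59  0.14  1.09  0.02] bar rad 0.2031 theta 0.651
```

Fz tracks Fx; interpolated at Fx=0, Fz≈0: balanced. Null Fx once more.

```bash
python3 -m jog '0 0 -0.04 0 0 0;0 0 0 0 0 0;0 0 0 0 0 0'; python3 f.py
```

```text
clock: 32.52
ee_pos: [0.5939, -0.0339, 0.1684]
eef_rot: [-0.014, 1.57, 0.049]
wrist_force: [-2.7, 0.7, 0.0]
gripper_width: 0.0119
33.225 tcp [ 0.5939 -0.0339  0.1683] rot [0.042 1.57  0.105] F [-1.76  0.17 -0.29  0.    0.63  0.01] bar rad 0.2032 theta 0.65
```

```bash
sed -i 's/range(14)/range(8)/' f.py; python3 -m jog '0 0 -0.04 0 0 0;0 0 0 0 0 0;0 0 0 0 0 0'; python3 f.py
```

```text
clock: 33.6
ee_pos: [0.5938, -0.0339, 0.1685]
eef_rot: [-0.005, 1.57, 0.058]
wrist_force: [1.9, -0.4, 0.2]
gripper_width: 0.012
34.0 tcp [ 0.5937 -0.0339  0.1685] rot [-0.01   1.57   0.052] F [ 1.36 -0.12  0.64 -0.1  -0.54 -0.02] bar rad 0.2033 theta 0.649
```

```bash
python3 -m jog '0 0 0.02 0 0 0;0 0 0 0 0 0;0 0 0 0 0 0' 0 3; python3 f.py
```

```text
clock: 34.38
ee_pos: [0.5936, -0.0339, 0.1683]
eef_rot: [0.465, 1.571, 0.528]
wrist_force: [1.5, -0.6, 0.7]
gripper_width: 0.0117
34.775 tcp [ 0.5936 -0.0339  0.1683] rot [0.393 1.571 0.456] F [ 1.5  -0.11  0.33 -0.03 -0.59 -0.01] bar rad 0.2035 theta 0.65
```

```bash
python3 -m jog '0 0 0.03 0 0 0;0 0 0 0 0 0;0 0 0 0 0 0'; python3 f.py
```

```text
clock: 35.15
ee_pos: [0.5936, -0.034, 0.1682]
eef_rot: [-3.139, 1.57, -3.077]
wrist_force: [0.8, 0.1, 0.9]
gripper_width: 0.0121
35.55 tcp [ 0.5936 -0.0339  0.1681] rot [ 3.113  1.57  -3.108] F [-0.04  0.07 -0.02  0.03 -0.05  0.  ] bar rad 0.2035 theta 0.651
```

All force components and the torque are at zero (F ≈ 0.0/0.07/0.0 N) while still held with 3 N: the arm carries everything. Release.

```bash
python3 -m jog '0 0 0 0 0 0;0 0 0 0 0 0;0 0 0 0 0 0;0 0 0 0 0 0;0 0 0 0 0 0;0 0 0 0 0 0' 3.4; python3 - <<'E'
from h import *
from cell import *
for i in range(3):
    w=camera("wrist");o=get_obs()
    print(o["clock"],o["wrist_force"].round(2) if hasattr(o["wrist_force"],"round") else o["wrist_force"],o["gripper_width"],"red",blobs(w,(0,150,60),(8,255,255),(280,180,390,420),200),"blue",blobs(w,(100,80,30),(125,255,200),(260,160,400,280),20))
np.savez("w8.npz",**w);cv2.imwrite("pics/w8.png",w["image"][160:440,200:460,::-1])
E
```

```text
clock: 36.3
ee_pos: [0.5939, -0.0339, 0.1683]
eef_rot: [-0.326, 1.571, -0.263]
wrist_force: [0.0, -0.3, -0.6]
gripper_width: 0.0343
36.35 [ 0.65 -0.29 -0.17] 0.03429653622101585 red [([329.7, 320.3], [34, 108, 33, 62, 1834])] blue [([330.7, 214.7], [35, 48, 73, 24, 171])]
36.4 [ 0.76 -0.09  0.62] 0.03417608653870892 red [([329.8, 320.2], [34, 108, 33, 62, 1822])] blue [([330.8, 214.8], [35, 48, 73, 24, 170])]
36.45 [-0.22 -0.42 -0.07] 0.03399725730353198 red [([329.8, 320.2], [34, 108, 33, 62, 1833])] blue [([330.8, 214.8], [35, 48, 73, 24, 170])]
```

Released: canister still (red/blue positions constant to 0.1 px). Withdraw straight up.

```bash
python3 -m jog '-0.2 0 0 0 0 0;-0.5 0 0 0 0 0;-1 0 0 0 0 0;-1 0 0 0 0 0;-1.5 0 0 0 0 0;-2 0 0 0 0 0;-2.5 0 0 0 0 0;-2.5 0 0 0 0 0;-2 0 0 0 0 0;-1 0 0 0 0 0;0 0 0 0 0 0'; python3 - <<'E'
from h import *
from cell import *
for i in range(3):
    w=camera("wrist");s=camera("scene");o=get_obs()
    print(o["clock"],o["ee_pos"].round(4),"red",blobs(w,(0,150,60),(8,255,255),(250,130,420,420),200),"blue",blobs(w,(100,80,30),(125,255,200),(260,130,400,300),20),"S blue/red",blobs(s,(100,80,30),(125,255,200),(300,225,345,290),5),blobs(s,(0,150,60),(8,255,255),(300,190,350,270),5))
np.savez("w9.npz",**w);np.savez("s9.npz",**s)
R=[b for b in blobs(w,(0,150,60),(8,255,255),(250,130,420,420),200)][0]
for t in(0,.1,.2):
    X=np.array([.5939-.105*np.sin(t)*0,-.0339,.1683-.0107]);print(t,"pred grip",proj(w,X+[.024*np.sin(t),0,.024*np.cos(t)]),"lid",proj(w,X-np.array([.058*np.sin(t),0,.058*np.cos(t)])))
h=cv2.cvtColor(w["image"],cv2.COLOR_RGB2HSV);print([(180+3*i,*p) for i,p in enumerate(h[180:330:3,334].tolist())])
E
```

```text
clock: 37.83
ee_pos: [0.594, -0.0339, 0.3111]
eef_rot: [0.232, 1.569, 0.295]
wrist_force: [0.2, 0.4, -0.5]
gripper_width: 0.0342Traceback (most recent call last):
  File "<stdin>", line 4, in <module>
ValueError: 200 camera calls are used up
```

The camera calls are used up. The hand is clear (TCP at z 0.311, grip top ≈0.20, wrist force ≈0). I'll wait a second for any swing to settle, then hand in.

```bash
python3 -m jog '-1 0 0 0 0 0;0 0 0 0 0 0;0 0 0 0 0 0;0 0 0 0 0 0;0 0 0 0 0 0;0 0 0 0 0 0;0 0 0 0 0 0;0 0 0 0 0 0;0 0 0 0 0 0;0 0 0 0 0 0;0 0 0 0 0 0;0 0 0 0 0 0;0 0 0 0 0 0;0 0 0 0 0 0;0 0 0 0 0 0;0 0 0 0 0 0' && python3 -c "from cell import hand_in;print(hand_in())"
```

```text
clock: 39.88
ee_pos: [0.5938, -0.0339, 0.3203]
eef_rot: [-2.623, 1.571, -2.56]
wrist_force: [-1.2, 0.4, 0.4]
gripper_width: 0.0342
the job is handed in; nothing more can be done
None
```

I hung the blue-banded aluminium canister (about 0.58 kg) in the arm's notch, let go once the arm carried it, and handed the job in at about 40 s of the 64. `hand_in` gives no verdict, and I have no picture taken after the hand withdrew.

- **What I did:** I pinched the canister by its red grip and lifted it about 10 cm. I took the crossbar over the front lip and rode the arm down in small steps to about 0.65 rad. I then lowered the grip to 3 N, still holding.
- **Before release:** the average force left on the hand was about 0 N on all axes, and the torque about 0.
- **After release:** three wrist pictures over 0.15 s showed the canister still to within 0.1 px. The hand then rose about 15 cm clear, and the last force readings were within noise.

**What disagreed or was not checked:**
- **Side force on the way down:** there were unexpected fore-and-aft forces, with total contact peaking at an estimated 9.6 N against the 12 N limit. I think the red block touches the V walls as well as the bar; I corrected for it step by step.
- **Bar position:** by my estimate the crossbar sits 4 to 5 mm from the notch point, against the 9 mm limit.
- **Weight against sink:** from the measured weight I expected the arm to settle near 0.69 rad, but it balanced at about 0.65 rad. The gap is within the force bias and pose error.
- **Missing final look:** all 200 camera calls went on force averaging, and the picture viewer's limit of 12 was reached, so I could not check the final state. The three bystanders were never knowingly approached, but I did not re-measure them.

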